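# Hold the gear-housing cover over its screw holes

## Task

The gear housing of the edge-burnishing machine stands open and its joint face is freshly coated, so nothing may smear it. Pick up the loose cover plate and hold it level about a centimetre above the open housing, wide end over wide end, with its four screw holes lined up over the four threaded holes so that I can drop the screws in; never let the cover touch the machine, and leave the other things on the bench where they are. Finish while still gripping the cover, hovering there motionless - do not set it down or let go.

Things in the scene. Friction and masses are not known exactly. Their poses are not given: they have to be found in the camera images.
- cover: Loose grey-painted aluminium cover plate, about 0.34 kg, lying flat, right side up, on a white cutting board 12 mm thick. 164 mm long (y), 6 mm thick, tapering from 104 mm wide (x) at the +y end to 72 mm at the -y end. Origin: middle of its underside. A black bow handle stands over its middle, a 14 mm high brass breather plug near its narrow end.
- cover_handle (a point): Centre of the cover's grip bar, over the middle of the plate, 44 mm above its underside. The bar runs along the plate's y: 12 mm wide (x), 84 mm long, 12 mm high, with 32 mm of free space between bar and plate and a thin post under it 36 mm either side of the middle. Axes: the plate's, y towards the wide end, z up.
- machine: Fixed edge-burnishing machine: green gear housing, open on top, with the cover's outline (104 mm wide at +y, 72 mm at -y, 164 mm long). Origin: on the bench under its middle. Flat steel joint face 108 mm above the bench, gears all below it. Motor on the +x side (terminal box 124 mm high from x = 83 mm), wooden mandrel on the -x side, lower. The cover fits with its axes parallel to these.
- cover_hole0 (a point): Centre of the cover's 10 mm screw hole at the wide end, +x side, on the underside of the plate; (+42, +70) mm in x, y from the middle of the plate, 44 mm below the grip bar's centre. Belongs over thread0. Axes: those of the plate.
- cover_hole1 (a point): Centre of the cover's 10 mm screw hole at the wide end, -x side, on the underside of the plate; (-42, +70) mm in x, y from the middle of the plate, 44 mm below the grip bar's centre. Belongs over thread1. Axes: those of the plate.
- cover_hole2 (a point): Centre of the cover's 10 mm screw hole at the narrow end, -x side, on the underside of the plate; (-26, -70) mm in x, y from the middle of the plate, 44 mm below the grip bar's centre. Belongs over thread2. Axes: those of the plate.
- cover_hole3 (a point): Centre of the cover's 10 mm screw hole at the narrow end, +x side, on the underside of the plate; (+26, -70) mm in x, y from the middle of the plate, 44 mm below the grip bar's centre. Belongs over thread3. Axes: those of the plate.
- thread0 (a point): Centre of the 6 mm threaded hole at the wide end, +x side of the housing, on the joint face; (+42, +70) mm in x, y from the machine's origin. Axes: those of the machine.
- thread1 (a point): Centre of the 6 mm threaded hole at the wide end, -x side of the housing, on the joint face; (-42, +70) mm in x, y from the machine's origin. Axes: those of the machine.
- thread2 (a point): Centre of the 6 mm threaded hole at the narrow end, -x side of the housing, on the joint face; (-26, -70) mm in x, y from the machine's origin. Axes: those of the machine.
- thread3 (a point): Centre of the 6 mm threaded hole at the narrow end, +x side of the housing, on the joint face; (+26, -70) mm in x, y from the machine's origin. Axes: those of the machine.
- dish_mid (a point): Small round steel dish, 58 mm across and 14 mm high, with the four screws in it; on the cutting board near its edge; point at its middle. Bystander.
- knife_mid (a point): Slim aluminium craft knife, 132 mm long, 10 mm thick, lying on the cutting board; point at its middle. Bystander.
- pounce_mid (a point): Pounce wheel (small toothed wheel on a wooden handle), 165 mm long, 23 mm high, lying on the bench between board and machine; point near its middle. Bystander.
- jar_mid (a point): White jar with a blue cap, 48 mm across, 55 mm high, on the bench; point half-way up. Bystander.

How it is judged:
By the outcome, as a careful person would: the job done as asked, in the order asked, and still so for the second after the job is handed in, while the arm keeps its last pose, push and grip.
It also fails if it takes over 43 s, if anything falls off the work surface, if the arm or the gripper's body presses on something with over 40 N, if the wrist force passes 120 N, or if a joint passes its speed limit or range.

## Robot

A 7-joint arm with a two-finger parallel gripper is mounted at the origin on the work surface. World frame = base frame: x ahead of the robot, y to its left, z up, the work surface at z = 0. Lengths are in m, angles in rad, forces in N, time in s.
With the tool pointing down it reaches from about 0.425 to 0.95 m from the base axis. Payload 4.7 kg.
Tool frame: the origin (TCP) lies on the centre line of the jaws, within the pads' length; the fingertips stand robot.nose_length ahead of it and the grasp point (between the pads) lies 8 mm behind it (robot.nose_length is the distance from the TCP to the fingertips, in m); z points along the fingers, y is the line along which they close (so a half turn about z gives the same grasp; the last joint's range is limited). The gripper opens to 85 mm and grips with 20 to 120 N. Pads are 22 mm wide; open, the fingers measure 114 mm over their backs; the gripper's body (76 mm by 85 mm) begins 54 mm behind the grasp point. The pads swing forward as they close: fully open they stand 13 mm farther back than shut.
Start: joints at [1.308, 0.469, -0.049, 1.532, 0.024, 1.141, -0.082], TCP at [0.156, -0.657, 0.242] pointing down, gripper open.
Joint ranges: [-2.59, 2.59], [-0.33, 1.99], [-1.39, 1.29], [0.1, 2.45], [-1.04, 4.18], [0.21, 1.99], [-2.66, 2.66]. Speed limits (rad/s): [2.57, 2.57, 3.14, 3.14, 3.14, 3.14, 3.14].

## Interface

Orientations are given as [roll, pitch, yaw] about the fixed x, y, z axes, in that order (R = Rz(yaw) Ry(pitch) Rx(roll)).
In Python, from plant import robot gives the robot as it stands. Calls block until the motion is done:
- robot.goto(position, orientation): joint-space move of the TCP to a pose.
- robot.move_straight(position, vel=0.15, attitude=None, contact_N=None): straight line of the TCP; attitude=None keeps the orientation; vel is the mean speed in m/s. With contact_N (N) it stops when the force on the tool has changed by that much, and returns True; else False.
- robot.move_joints(angles): joint-space move.
- robot.grip(opening, strength=None): opening from 0.0 (shut) to 1.0 (fully open); strength is the grip in N (None keeps the last); returns when the fingers have stopped.
- robot.sleep(seconds).
- robot.inverse_kinematics(position, orientation): joint angles nearest the present ones, or None.
- robot.sense(): the state.
- robot.grab_frame(name): name is "scene" or "top"; returns a dict with "image" (420x560x3 uint8, red, green, blue), "range_z" (420x560 float32, m along the optical axis (not along the pixel's ray), 0 where there is no reading), "fx", "fy", "cx", "cy" (pixels), "R" (3x3) and "t" (3): a world point X has camera coordinates R X + t. Camera axes: x right, y down, z forward; pixel columns grow to the right and rows downward; lengths in m; the calibration is good to about 2 mm. A picture is of the moment at which its call begins.
A pose or a line that the arm cannot do raises robot.IKError and nothing moves.
- robot.close_job(): hands the job in; it is judged then, once.
The state is a dict: "t": time; "joint_pos": joint angles; "joint_velocities": joint speeds; "effort": joint torques, N m; "tcp_pos": TCP position; "tcp_rot": TCP orientation; "wrist_force": force on the tool from outside, world axes, zero at the start; "torque": the same for the moment, N m; "opening": opening from 0.0 (shut) to 1.0 (fully open); "gripper_force": force on a finger pad.
Only numpy, scipy, OpenCV 4.12 (cv2) and the standard library are available. Lean on these libraries where they do the work, as an engineer would, in place of code of your own. Each camera call takes 0.05 s, during which the arm holds its last target. There are 200 camera calls.

## Working session

There is one attempt and no reset: what is moved stays moved. The work goes in short steps, each a Python script; the robot and the scene stay as the last script left them, time stands still between calls to the robot, and variables do not carry over. Pictures are saved under pics/ and viewed, at most 10 in all, crops included, and the job is handed in when it is done.

```bash
mkdir -p pics; ls; python3 - <<'E'
from plant import robot
import cv2,numpy as np
for n in("scene","top"):
    f=robot.grab_frame(n); np.savez(f"pics/{n}0.npz",**f)
    cv2.imwrite(f"pics/{n}0.png",f["image"][:,:,::-1]); print(n,f["fx"],f["fy"],f["cx"],f["cy"],f["R"].round(3).tolist(),f["t"].round(3))
s=robot.sense(); print(robot.nose_length,{k:np.round(v,3) for k,v in s.items()})
E
```

```text
pics
scene 476.7783606434601 476.7783606434601 289.29456298810146 214.76687930863278 [[0.863, 0.505, 0.016], [0.408, -0.677, -0.613], [-0.299, 0.535, -0.79]] [-0.418 -0.127  1.197]
top 453.39672666668287 453.39672666668287 276.5256640637668 214.68260131775617 [[0.008, -1.0, 0.015], [-0.984, -0.011, -0.179], [0.18, -0.013, -0.984]] [0.012 0.508 1.223]
0.011 {'t': np.float64(0.1), 'joint_pos': array([ 1.308,  0.469, -0.049,  1.534,  0.024,  1.141, -0.082]), 'joint_velocities': array([-0.001, -0.003,  0.001, -0.002, -0.   ,  0.002, -0.001]), 'effort': array([ 1.0000e-03, -5.1151e+01, -4.7000e-02, -2.3839e+01,  1.1000e-02,
        4.0000e-03,  0.0000e+00]), 'tcp_pos': array([ 0.156, -0.656,  0.241]), 'tcp_rot': array([-3.14 ,  0.   ,  0.234]), 'wrist_force': array([0.179, 0.177, 0.921]), 'torque': array([-0.001,  0.067,  0.037]), 'gripper_force': np.float64(0.0), 'opening': np.float64(1.0)}
```

View pics/top0.png

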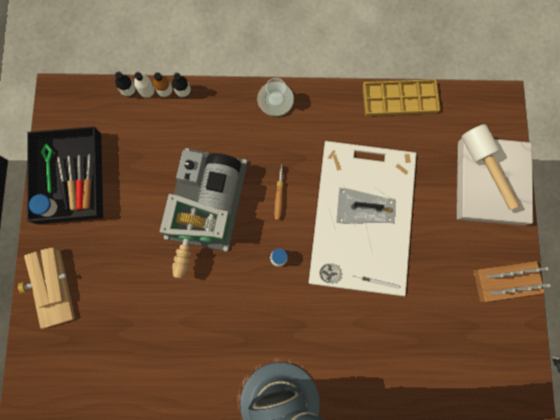

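View pics/scene0.png

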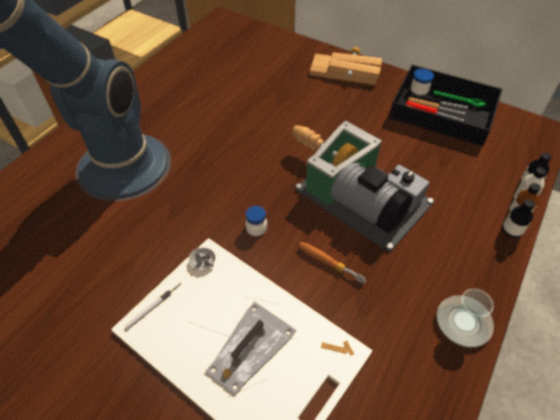

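The top view shows the cover at about (367,206) with its wide end to the left. The housing's joint face is around (195,218), the motor is on the far side, and the pounce wheel is at (279,192) with the jar at (279,257). I'll zoom in on both.

```bash
python3 - <<'E'
import cv2,numpy as np
t=cv2.imread("pics/top0.png"); s=cv2.imread("pics/scene0.png")
z=lambda i,x,y,w,h:cv2.resize(i[y:y+h,x:x+w],(400,300),interpolation=cv2.INTER_CUBIC)
cv2.imwrite("pics/z0.png",np.vstack([np.hstack([z(t,150,178,100,75),z(t,322,170,100,75)]),np.hstack([z(s,290,115,100,75),z(s,190,295,120,90)])]))
E
```

```text
(no output)
```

View pics/z0.png

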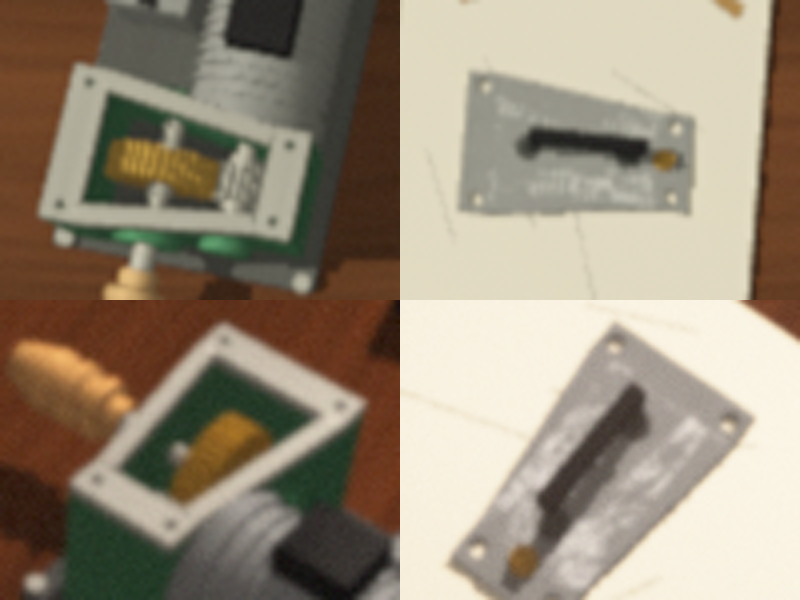

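The zoom shows all four threads in both views. The cover's four holes show in the top view, and three of them in the scene view. Next I refine each one by a local centroid, cast rays onto planes and fit rigidly.

```bash
cat > h.py <<'E'
import numpy as np,cv2
P=np.array([[42,70],[-42,70],[-26,-70],[26,-70.]])/1000
def ray(f,uv,z):
    R,t=f["R"],f["t"]; c=-R.T@t
    d=R.T@np.array([(uv[0]-f["cx"])/f["fx"],(uv[1]-f["cy"])/f["fy"],1]); return c+d*(z-c[2])/d[2]
def proj(f,X):
    p=f["R"]@X+f["t"]; return np.array([f["fx"]*p[0]/p[2]+f["cx"],f["fy"]*p[1]/p[2]+f["cy"]])
def fit(Q,idx):  # yaw, origin
    p=P[idx];q=np.array(Q)[:,:2];pc,qc=p.mean(0),q.mean(0)
    a=np.arctan2(*(np.sum((p-pc)[:,0]*(q-qc)[:,1]-(p-pc)[:,1]*(q-qc)[:,0]),np.sum((p-pc)*(q-qc))))
    M=np.array([[np.cos(a),-np.sin(a)],[np.sin(a),np.cos(a)]])
    o=qc-M@pc; return a,o,np.linalg.norm(q-(p@M.T+o),axis=1)
def refine(f,uv,sign,r=4):  # sign -1: dark blob, +1 bright/saturated relative to surround
    g=f["image"].astype(float).sum(2)*sign
    u,v=np.round(uv).astype(int); w=g[v-r:v+r+1,u-r:u+r+1].copy()
    yy,xx=np.mgrid[-r:r+1,-r:r+1]; m=(xx**2+yy**2)<=2.6**2
    w=np.clip(w-np.median(w[m]),0,None)*m
    return np.array([u+(w*xx).sum()/w.sum(),v+(w*yy).sum()/w.sum()])
E
python3 - <<'E'
from h import *
T,S=[dict(np.load(f"pics/{n}0.npz")) for n in("top","scene")]
A=lambda L,x,y,k:[np.array([(a+.5)/k-.5+x,(b+.5)/k-.5+y]) for a,b in L]
tt=A([(91,82),(60,204),(272,220),(289,145)],150,178,4)
ct=A([(87,88),(77,200),(271,198),(276,128)],322,170,4)
ts=A([(341,105),(224,41),(97,180),(168,226)],290,115,4)
cs=A([(329,122),(216,46),(77,250)],190,295,10/3)
for n,f,L,z,s in(("mach top",T,tt,.108,-1),("mach sc",S,ts,.108,-1),("cov top",T,ct,.018,1),("cov sc",S,cs,.018,1)):
  for r in(0,1):
    L2=[refine(f,u,s) for u in L] if r else L
    a,o,e=fit([ray(f,u,z) for u in L2],list(range(len(L))))
    print(n,r,np.degrees(a).round(2),(o*1000).round(1),"res",(e*1000).round(1),np.round(L2,1).tolist() if r else "")
  for u in L[:3]:
    d=f["range_z"][int(u[1]),int(u[0])]; 
    X=f["R"].T@(np.array([(u[0]-f["cx"])/f["fx"],(u[1]-f["cy"])/f["fy"],1])*d-f["t"]); print((X*1000).round(1),end=" ")
  print()
# handle: dark pixels near cover in top
for f,n,box in((T,"top",(445//1,0)),):
  im=f["image"].astype(int).sum(2); m=np.zeros_like(im,bool); m[195:217,345:392]=im[195:217,345:392]<150
  yy,xx=np.nonzero(m); print(len(xx),xx.mean(),yy.mean(), ray(f,(xx.mean(),yy.mean()),.062), cv2.minAreaRect(np.c_[xx,yy].astype(np.float32)))
E
```

```text
mach top 0 -10.61 [484.5 235.5] res [1.1 0.3 0.9 0.6] 
mach top 1 -10.59 [484.3 235.8] res [0.1 0.1 0.2 0.1] [[171.9, 198.1], [164.5, 228.6], [217.7, 232.9], [222.0, 213.9]]
[540.6 297.8  97.8] [457.5 314.3  97.5] [446.9 172.2 106.8] 
mach sc 0 -10.52 [486.6 230.9] res [1.3 0.2 0.4 1.4] 
mach sc 1 -10.54 [486.5 231.6] res [0.1 0.4 0.1 0.4] [[374.7, 141.0], [345.7, 124.6], [313.9, 159.3], [332.2, 170.8]]
[540.5 294.7 106.7] [456.8 311.6 104.1] [445.9 172.3 101.7] 
cov top 0 -5.37 [ 535.4 -241.5] res [1.5 0.5 1.2 0.5] 
cov top 1 -5.5 [ 535.1 -242.1] res [0.5 1.  1.  0.8] [[343.3, 191.5], [341.2, 219.7], [389.7, 219.3], [390.8, 202.0]]
[ 584.  -177.8   13.1] [ 502.4 -170.     7. ] [ 505.6 -310.9    5.9] 
cov sc 0 -5.37 [ 539.7 -245.6] res [1.  1.2 0.4] 
cov sc 1 -5.33 [ 539.7 -247.6] res [1.  0.9 0.8] [[287.6, 332.4], [253.7, 309.2], [212.7, 370.3]]
[ 585.3 -176.     9.4] [ 503.8 -170.    12.3] [ 503.9 -310.8    8.1] 
95 368.6842105263158 205.52631578947367 [ 0.53352995 -0.23956036  0.062     ] ((368.0785217285156, 205.832763671875), (28.15873908996582, 4.206284999847412), 6.709836959838867)
```

```bash
python3 - <<'E'
from plant import robot
import numpy as np
from math import pi,radians as r
c=(.5374,-.2448); m=(.4854,.2337); best=None
for k in(pi/2,-pi/2):
    q=[robot.inverse_kinematics([*p,z],[pi,0,r(a)+k]) for p,a,z in((c,-5.4,.2),(c,-5.4,.048),(m,-10.57,.30),(m,-10.57,.154))]
    print(k,[None if x is None else np.round(x,2).tolist() for x in q])
    if all(x is not None for x in q) and (best is None or abs(q[0][6])<abs(best[1][6])): best=(k,q[0])
k=best[0]; print("use",k)
robot.goto([*c,.2],[pi,0,r(-5.4)+k])
robot.move_straight([*c,.07],vel=.12)
s=robot.sense(); print(s["t"],s["tcp_pos"],s["tcp_rot"])
import cv2
for n in("scene","top"):
    f=robot.grab_frame(n); np.savez(f"pics/{n}1.npz",**f); cv2.imwrite(f"pics/{n}1.png",f["image"][:,:,::-1])
a=cv2.imread("pics/scene1.png")[270:405,160:340]; b=cv2.imread("pics/top1.png")[150:285,290:470]
cv2.imwrite("pics/z1.png",np.hstack([cv2.resize(x,(400,300),interpolation=2) for x in(a,b)]))
E
```

```text
1.5707963267948966 [[0.78, 0.43, -0.56, 1.76, 0.26, 1.02, 0.03], [0.72, 0.62, -0.49, 1.88, 0.41, 0.75, -0.1], [0.37, 0.42, -1.17, 1.74, 0.4, 1.26, -1.09], [0.2, 0.53, -0.96, 1.91, 0.52, 0.98, -1.19]]
-1.5707963267948966 [[-0.41, 0.59, 1.12, 1.83, -0.6, 1.1, -2.31], [-0.37, 0.88, 1.1, 1.94, -0.97, 0.98, -2.02], [0.36, 0.42, -1.17, 1.74, 0.4, 1.26, 2.05], [0.32, 0.64, -1.18, 1.91, 0.68, 1.07, 1.81]]
use 1.5707963267948966
3.3583 [ 0.53805325 -0.24498624  0.07078686] [3.14001783e+00 4.76043724e-04 1.47649617e+00]
```

View pics/z1.png

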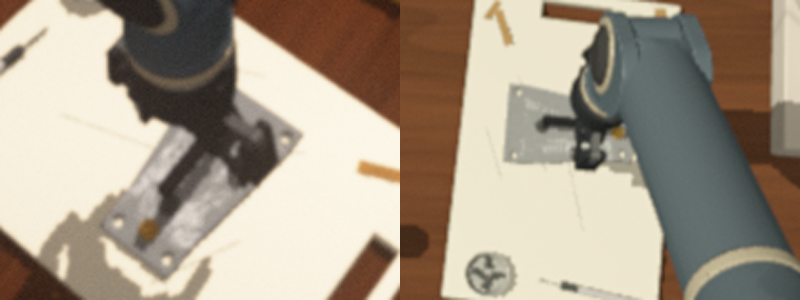

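```bash
python3 - <<'E'
from h import *
for n,(x,y,k) in(("scene",(160,270,400/180)),("top",(290,150,400/180))):
    f=dict(np.load(f"pics/{n}1.npz"))
    for X in([.5374,-.2448,.056],[.5855,-.2494,.07],[.4895,-.2404,.07],[.541,-.203,.062],[.5335,-.2866,.062]):
        print(n,X,((proj(f,np.array(X))-[x,y])*k).round())
E
```

```text
scene [0.5374, -0.2448, 0.056] [192. 152.]
scene [0.5855, -0.2494, 0.07] [239. 179.]
scene [0.4895, -0.2404, 0.07] [145. 112.]
scene [0.541, -0.203, 0.062] [223. 110.]
scene [0.5335, -0.2866, 0.062] [158. 190.]
top [0.5374, -0.2448, 0.056] [178. 121.]
top [0.5855, -0.2494, 0.07] [183.  82.]
top [0.4895, -0.2404, 0.07] [178. 157.]
top [0.541, -0.203, 0.062] [146. 117.]
top [0.5335, -0.2866, 0.062] [212. 124.]
```

The fingers straddle the bar within a few mm of where the projection puts them. Now I descend, grip and lift slightly.

```bash
python3 - <<'E'
from plant import robot
import numpy as np,cv2
p=robot.sense()["tcp_pos"]
print(robot.move_straight([.5374,-.2448,.048],vel=.08,contact_N=8))
robot.grip(0.0,strength=90)
s=robot.sense(); print(s["t"],s["tcp_pos"],s["opening"],s["gripper_force"],s["wrist_force"],s["torque"])
robot.move_straight([.5374,-.2448,.30],vel=.12)
s=robot.sense(); print(s["t"],s["tcp_pos"],s["tcp_rot"],s["opening"],s["gripper_force"],s["wrist_force"],s["torque"])
for n in("scene","top"):
    f=robot.grab_frame(n); np.savez(f"pics/{n}2.npz",**f); cv2.imwrite(f"pics/{n}2.png",f["image"][:,:,::-1])
a=cv2.imread("pics/scene2.png")[210:405,120:380]; b=cv2.imread("pics/top2.png")[120:315,270:530]
cv2.imwrite("pics/z2.png",np.hstack([cv2.resize(x,(400,300),interpolation=2) for x in(a,b)]))
E
```

```text
False
4.5583 [ 0.5374263  -0.24485255  0.0483743 ] 0.11534612865114054 88.11418890953064 [-1.98078755  0.80203903  3.6712321 ] [0.02263498 0.31193383 0.06218874]
6.8083 [ 0.53714551 -0.24474587  0.29934637] [-3.14047222e+00 -4.68113586e-04  1.47659967e+00] 0.12371337462512415 87.67468929290771 [ 0.37306459  0.33403201 -3.7036371 ] [ 0.02120129 -0.00437938  0.02422773]
```

View pics/z2.png

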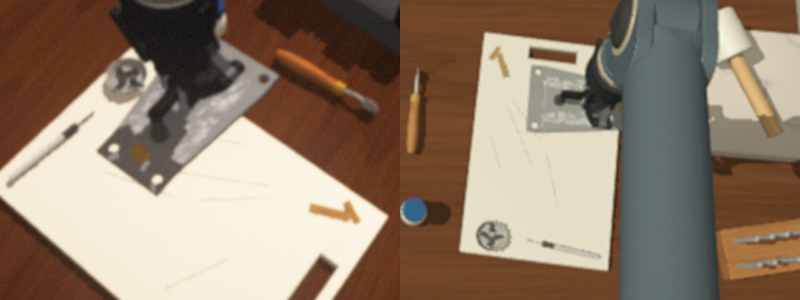

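The cover is lifted, looks level and the weight reads right. I carry it to 4 cm above the joint face and measure there.

```bash
python3 - <<'E'
from plant import robot
import numpy as np,cv2
from math import pi
o=[pi,0,np.radians(-10.57)+pi/2]
robot.goto([.4854,.2337,.30],o)
robot.move_straight([.4854,.2337,.184],vel=.1,attitude=o); robot.sleep(.6)
s=robot.sense(); print(s["t"],s["tcp_pos"],s["tcp_rot"],s["opening"],s["wrist_force"],s["torque"])
for n in("scene","top"):
    f=robot.grab_frame(n); np.savez(f"pics/{n}3.npz",**f); cv2.imwrite(f"pics/{n}3.png",f["image"][:,:,::-1])
a=cv2.imread("pics/scene3.png")[75:195,270:430]; b=cv2.imread("pics/top3.png")[155:275,120:280]
cv2.imwrite("pics/z3.png",np.hstack([cv2.resize(x,(400,300),interpolation=2) for x in(a,b)]))
E
```

```text
10.575 [0.4854095  0.23367203 0.18400571] [3.14156212e+00 5.19535064e-05 1.38630787e+00] 0.12404633631811034 [ 0.5515973   0.29350137 -3.79161714] [-0.01490575 -0.013551    0.02069717]
```

View pics/z3.png

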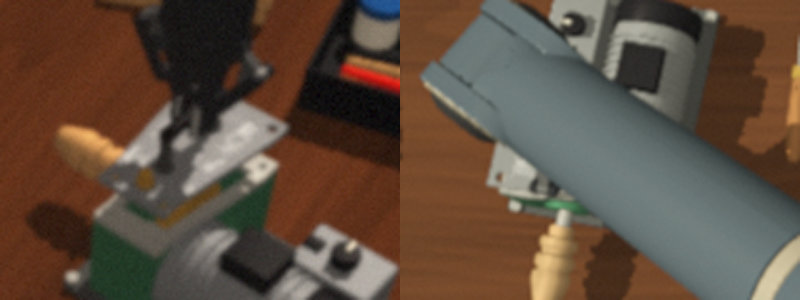

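Here the arm hides the cover in the top view, but the scene view still shows the plate. I enlarge that.

```bash
python3 - <<'E'
import cv2
a=cv2.imread("pics/scene3.png")[105:180,300:400]
cv2.imwrite("pics/z4.png",cv2.resize(cv2.convertScaleAbs(a,alpha=1.4),(800,600),interpolation=2))
E
```

```text
(no output)
```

View pics/z4.png

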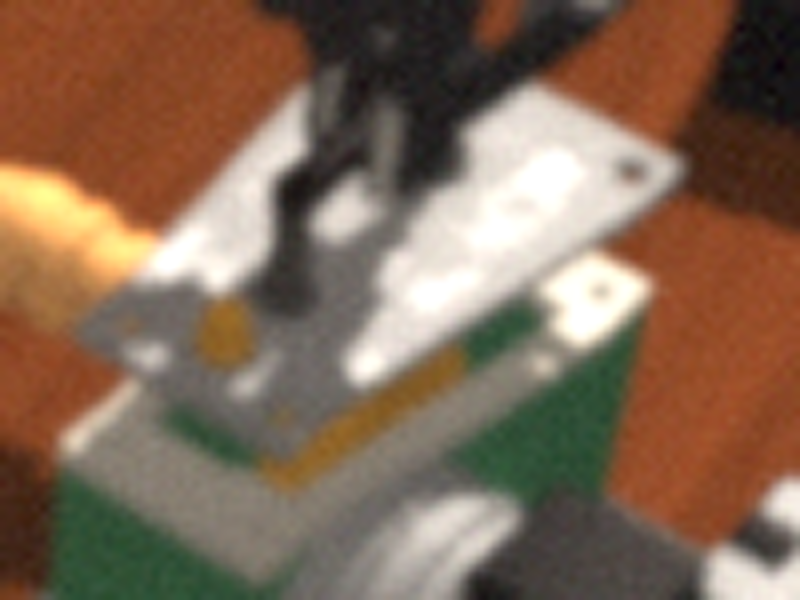

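In this crop hole0 is at (632,170), hole3 at (283,418) and hole2 at (130,323). I compare them with the threads in the same camera, so its calibration bias cancels.

```bash
python3 - <<'E'
from h import *
S=dict(np.load("pics/scene3.npz")); T=dict(np.load("pics/top3.npz"))
raw=[np.array([(a+.5)/8-.5+300,(b+.5)/8-.5+105]) for a,b in((632,170),(130,323),(283,418))]
for z in(.1476,.1506,.1536):
    a,o,e=fit([ray(S,u,z) for u in raw],[0,2,3]); print(z,np.degrees(a).round(2),(o*1e3).round(1),(e*1e3).round(1))
# scale check: distance hole2-hole3=52, hole0-3
q=[ray(S,u,.1506)for u in raw]; print([np.linalg.norm(q[i]-q[j])*1e3 for i,j in((0,1),(0,2),(1,2))],[np.linalg.norm(P[i]-P[j])*1e3 for i,j in((0,2),(0,3),(2,3))])
# predicted hole pixels at present if aligned with the machine as the scene camera sees it
for n,f,a,o in(("scene",S,-10.54,(.4865,.2316)),("top",T,-10.59,(.4843,.2358))):
    c,s=np.cos(np.radians(a)),np.sin(np.radians(a))
    for i in range(4):
        X=np.r_[np.array([[c,-s],[s,c]])@P[i]+o,.1506]; print(n,i,proj(f,X).round(1), end=" ")
    print()
print(raw)
b=T["image"][210:250,150:190,::-1]; 
cv2.imwrite("pics/z5.png",np.hstack([cv2.resize(x,(400,400),interpolation=2) for x in(b,cv2.convertScaleAbs(np.ascontiguousarray(b),alpha=1.5))]))
E
```

```text
0.1476 -9.77 [485.8 237.3] [2.  0.8 1.8]
0.1506 -9.77 [487.  234.3] [1.6 0.6 1.6]
0.1536 -9.77 [488.1 231.3] [1.2 0.5 1.4]
[np.float64(157.35781371819772), np.float64(144.02005858123198), np.float64(53.003995615934016)] [np.float64(155.64061166674978), np.float64(140.91131963046828), np.float64(52.0)]
scene 0 [377.6 127.1] scene 1 [347.6 110.7] scene 2 [315.  145.5] scene 3 [334.  156.9] 
top 0 [168.4 194.5] top 1 [160.6 226.1] top 2 [215.9 230.6] top 3 [220.2 210.9] 
[array([378.5625, 125.8125]), array([315.8125, 144.9375]), array([334.9375, 156.8125])]
```

View pics/z5.png

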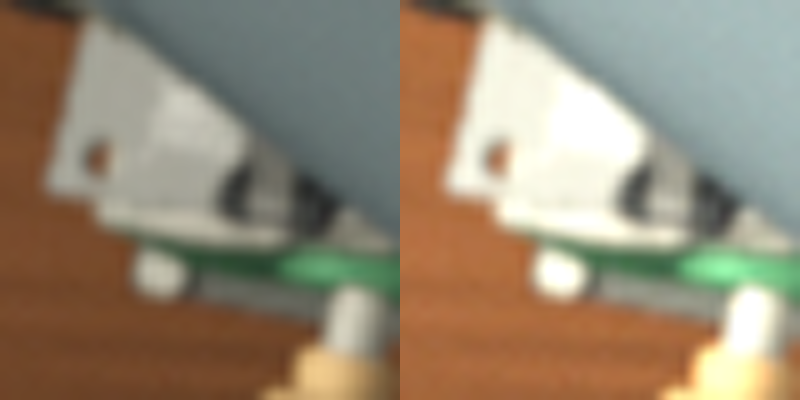

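In the top crop hole1 is at (98,157), which is about 1.3 px left of and 0.9 px above the prediction. The long hole0–hole3 distance hints at a tilt, so I check with a plane fit to the range data, using the plate lying on the board as the control.

```bash
cat > tilt.py <<'E'
from h import *
def plane(f,a,o,z,inset=.90,tol=.012):
    """plane fit of range points inside the plate outline; slopes along plate x,y (mm/100mm) and z at the middle"""
    c,s=np.cos(a),np.sin(a); M=np.array([[c,-s],[s,c]])
    out=np.array([[52,82],[-52,82],[-36,-82],[36,-82]])/1000*inset
    m=np.zeros((420,560),np.uint8)
    cv2.fillPoly(m,[np.round([proj(f,np.r_[M@p+o,z]) for p in out]).astype(np.int32)],1)
    d=f["range_z"]; v,u=np.nonzero((m>0)&(d>0)); dd=d[v,u]
    X=(np.c_[(u-f["cx"])/f["fx"]*dd,(v-f["cy"])/f["fy"]*dd,dd]-f["t"])@f["R"]
    L=(X[:,:2]-o)@M; k=np.abs(X[:,2]-z)<.03
    for _ in range(15):
        A=np.c_[L,np.ones(len(L))]; p=np.linalg.lstsq(A[k],X[k,2],rcond=None)[0]; r=X[:,2]-A@p; k=np.abs(r)<tol
    C=np.linalg.inv(A[k].T@A[k])*r[k].var()
    return k.sum(),(p*[100,100,1000]).round(2),(np.sqrt(np.diag(C))*[100,100,1000]).round(2),"rms mm",(r[k].std()*1e3).round(1)
E
python3 - <<'E'
from tilt import *
r=np.radians
for n,a,o,z in(("scene0",-5.4,(.5397,-.2466),.018),("top0",-5.4,(.5353,-.242),.018),("scene3",-10.2,(.487,.234),.1536)):
    f=dict(np.load(f"pics/{n}.npz"))
    for t in(.012,.009): print(n,*plane(f,r(a),np.array(o),z,tol=t))
E
```

```text
scene0 2872 [ 0.3  -0.22 16.91] [0.16 0.09 0.04] rms mm 2.1
scene0 2858 [ 0.3  -0.15 16.87] [0.15 0.08 0.04] rms mm 1.9
top0 1275 [-0.41  0.33 16.98] [0.33 0.19 0.08] rms mm 3.0
top0 1266 [-0.45  0.28 17.01] [0.32 0.18 0.08] rms mm 2.8
scene3 1243 [  0.5   -0.74 152.77] [0.28 0.14 0.06] rms mm 2.0
scene3 1234 [  0.49  -0.6  152.71] [0.25 0.13 0.06] rms mm 1.8
```

The plate is level to about 0.3° and its height matches, with the underside at 148 mm. The remaining step is the in-plane offset. I average frames and refine the hole centroids by their colour difference from the plate.

```bash
cat > meas.py <<'E'
from h import *
from scipy.optimize import least_squares
def avg(robot,n,k):
    fs=[robot.grab_frame(n) for _ in range(k)]; f=fs[0]; f["image"]=np.mean([x["image"] for x in fs],0)
    r=np.array([x["range_z"] for x in fs]); f["range_z"]=np.median(r,0); return f
def blob(f,uv,r=2.8,it=4):
    """centroid of what differs in colour from the ring around"""
    im=f["image"].astype(float); yy,xx=np.mgrid[0:420,0:560]; uv=np.array(uv,float)
    for _ in range(it):
        d=np.hypot(xx-uv[0],yy-uv[1]); ref=np.median(im[(d>2.5)&(d<4.5)],0)
        w=np.linalg.norm(im-ref,axis=2); m=d<r; w=np.clip(w-.35*w[m].max(),0,None)*m
        uv=np.array([(w*xx).sum(),(w*yy).sum()])/w.sum()
    return uv
def pose(obs,z):
    """obs: (frame,hole,uv,(bias x,y)) -> plate x,y,yaw, residual px"""
    def res(q):
        c,s=np.cos(q[2]),np.sin(q[2]); M=np.array([[c,-s],[s,c]])
        return np.concatenate([proj(f,np.r_[M@P[i]+q[:2]+b,z])-uv for f,i,uv,b in obs])
    r=least_squares(res,[.4854,.2337,-.184]); return r.x,r.fun.reshape(-1,2)
E
python3 - <<'E'
from meas import *
from tilt import plane
from plant import robot
T0,S0=[dict(np.load(f"pics/{n}0.npz")) for n in("top","scene")]
tt=[[171.9,198.1],[164.5,228.6],[217.7,232.9],[222.0,213.9]]; ts=[[374.7,141.0],[345.7,124.6],[313.9,159.3],[332.2,170.8]]
z0=np.zeros(2)
for f,L in((T0,tt),(S0,ts)):
    q,e=pose([(f,i,blob(f,u,2.2),z0) for i,u in enumerate(L)],.107); print("mach",(q*[1e3,1e3,57.296]).round(2),e.round(2).tolist())
S=avg(robot,"scene",12); T=avg(robot,"top",12)
np.savez("pics/avgS.npz",**S); np.savez("pics/avgT.npz",**T)
ms,mt=np.array([.4865,.2316]),np.array([.4843,.2358])
os=[(S,i,blob(S,u),ms-.5*(ms+mt)) for i,u in((0,(378.6,125.8)),(2,(315.8,144.9)),(3,(334.9,156.8)))]
ot=[(T,1,blob(T,(159.3,225.2)),mt-.5*(ms+mt))]
print([o[2].round(2) for o in os+ot])
for o in(os,os+ot):
    q,e=pose(o,.1508); print((q*[1e3,1e3,57.296]).round(2),"target",(ms+mt)*500,-10.57,e.round(2).tolist())
print(plane(S,np.radians(-10.3),np.array([.487,.234]),.1536)); print(robot.sense()["t"])
E
```

```text
mach [484.55 236.01 -10.6 ] [[-0.01, -0.07], [-0.05, 0.03], [0.11, 0.01], [-0.04, 0.02]]
mach [486.09 232.43 -10.53] [[-0.08, 0.07], [-0.0, 0.03], [0.05, -0.04], [0.03, -0.04]]
[array([378.62, 125.99]), array([318.18, 148.96]), array([334.97, 156.75]), array([159.18, 225.38])]
[488.54 232.98  -7.96] target [485.4 233.7] -10.57 [[-0.54, 0.64], [-1.25, -1.89], [1.73, 1.24]]
[488.8  234.73  -8.78] target [485.4 233.7] -10.57 [[0.11, 0.57], [-1.03, -2.63], [1.72, 0.66], [1.4, 0.37]]
(np.int64(1257), array([  0.21,  -0.6 , 152.79]), array([0.24, 0.13, 0.06]), 'rms mm', np.float64(1.8))
11.875
```

Hole2's blob wandered onto a highlight. I redo it offline with an R−B (wood-colour) centroid.

```bash
python3 - <<'E'
from meas import *
S=dict(np.load("pics/avgS.npz")); T=dict(np.load("pics/avgT.npz"))
def rb(f,uv,r=2.6,it=5):
    im=f["image"].astype(float); g=im[...,0]-im[...,2]; yy,xx=np.mgrid[0:420,0:560]; uv=np.array(uv,float)
    for _ in range(it):
        d=np.hypot(xx-uv[0],yy-uv[1]); m=d<r; w=np.clip(g-np.median(g[(d>2.5)&(d<4)]),0,None)*m
        w=np.clip(w-.2*w.max(),0,None); uv=np.array([(w*xx).sum(),(w*yy).sum()])/w.sum()
    return uv
im=S["image"]; print((im[141:149,311:321,0]-im[141:149,311:321,2]).round().astype(int))
ms,mt=np.array([.4861,.2324]),np.array([.48455,.2360]); mid=(ms+mt)/2
ss=[(0,(378.6,125.8)),(2,(315.8,144.9)),(3,(334.9,156.8))]
for fn in(rb,None):
    os=[(S,i,(rb if fn or i==2 else blob)(S,u),ms-mid) for i,u in ss]
    ot=[(T,1,(fn or blob)(T,(159.3,225.2)),mt-mid)]
    print([o[2].round(2) for o in os+ot])
    for o in(os,os+ot):
        q,e=pose(o,.1508); print((q*[1e3,1e3,57.296]).round(2),"target",(mid*1e3).round(1),-10.57,e.round(2).tolist())
E
```

```text
[[70 68 58 40 25 14 10  9  8  9]
 [55 46 32 20 12  8  8  7  7  8]
 [40 26 16 11  9 10  8  7  7  7]
 [24 14 11 13 18 19 15 10  8  8]
 [14 10 12 19 28 30 21 12  9  9]
 [10  9 11 18 24 26 19 12  8  8]
 [14 10  9 11 14 15 14 11  9  9]
 [28 18 11 11 10 12 11 11 11 10]]
[array([378.34, 127.2 ]), array([315.62, 145.28]), array([334.98, 156.86]), array([159.67, 225.56])]
[487.24 234.19 -10.6 ] target [485.3 234.2] -10.57 [[0.08, -0.14], [0.13, 0.12], [-0.21, 0.0]]
[486.96 234.94 -10.6 ] target [485.3 234.2] -10.57 [[0.1, -0.37], [0.18, -0.13], [-0.17, -0.26], [0.59, -0.17]]
[array([378.62, 125.99]), array([315.62, 145.28]), array([334.97, 156.75]), array([159.18, 225.38])]
[486.57 235.36 -10.04] target [485.3 234.2] -10.57 [[-0.41, 0.44], [0.29, -0.11], [0.1, -0.25]]
[486.71 236.14 -10.43] target [485.3 234.2] -10.57 [[-0.11, 0.42], [0.4, -0.44], [0.1, -0.51], [0.63, 0.19]]
```

With R−B the residuals are about 0.2 px and the yaw agrees with the tool, so the plate is off by about (+1.5, +0.8) mm. I correct that, descend to the hover height and look again.

```bash
python3 - <<'E'
from meas import *
from tilt import plane
from plant import robot
x,y=.4854-.0015,.2337-.0008
robot.move_straight([x,y,.184],vel=.03); robot.move_straight([x,y,.1545],vel=.03); robot.sleep(.8)
S=avg(robot,"scene",10); T=avg(robot,"top",10)
np.savez("pics/avgS2.npz",**S); np.savez("pics/avgT2.npz",**T)
s=robot.sense(); print(s["t"],s["tcp_pos"],s["tcp_rot"],s["wrist_force"],s["joint_velocities"].round(3))
print(plane(S,np.radians(-10.57),np.array([.4861,.2324]),.124))
for f,o,n in((S,(.4861,.2324),"S"),(T,(.48455,.2360),"T")):
    c,si=np.cos(-.1845),np.sin(-.1845)
    print(n,[proj(f,np.r_[np.array([[c,-si],[si,c]])@p+o,.1213]).round(1).tolist() for p in P])
a=S["image"][105:180,300:400,::-1]; b=T["image"][190:250,140:220,::-1]
cv2.imwrite("pics/z6.png",np.hstack([cv2.resize(np.clip(q*1.3,0,255).astype(np.uint8),(400,300),interpolation=2) for q in(a,b)]).repeat(1,0))
E
```

```text
15.0583 [0.48389847 0.23288742 0.1544838 ] [-3.14158094e+00  1.09163755e-06  1.38626719e+00] [-0.25362942  0.18539112 -3.02311262] [ 0.     0.    -0.002  0.001 -0.    -0.    -0.001]
(np.int64(1199), array([ 6.0000e-02, -5.8000e-01,  1.2332e+02]), array([0.25, 0.13, 0.06]), 'rms mm', np.float64(1.8))
S [[375.6, 136.5], [346.2, 120.1], [314.2, 154.8], [332.8, 166.2]]
T [[170.7, 196.9], [163.2, 227.8], [217.1, 232.1], [221.4, 212.9]]
```

View pics/z6.png

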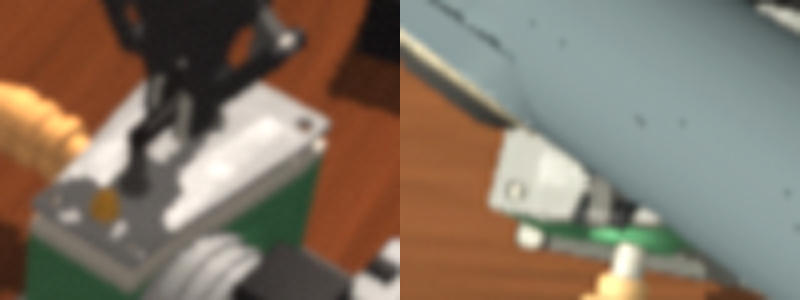

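The cover hovers about 1 cm above the joint face. In this picture hole0 is at (304,125), hole2 at (57,201), and hole1 at (515,189) in the right half. For a last look I enlarge the hole neighbourhoods around their target pixels.

```bash
python3 - <<'E'
from meas import *
S=dict(np.load("pics/avgS2.npz")); T=dict(np.load("pics/avgT2.npz"))
out=[]
for f,u in((S,(375.6,136.5)),(S,(314.2,154.8)),(S,(332.8,166.2)),(T,(163.2,227.8))):
    x,y=np.round(u).astype(int); p=f["image"][y-7:y+8,x-7:x+8,::-1]
    lo,hi=np.percentile(p[3:12,3:12],(0,100)); p=np.clip((p-lo)/(hi-lo)*255,0,255).astype(np.uint8)
    p=cv2.resize(p,(300,300),interpolation=2)   # 20 px per pixel
    c=[int(round((u[0]-x+7.5)*20)),int(round((u[1]-y+7.5)*20))]; cv2.drawMarker(p,c,(0,0,255),0,30,1); out.append(p)
cv2.imwrite("pics/z7.png",np.vstack([np.hstack(out[:2]),np.hstack(out[2:])]))
E
```

```text
(no output)
```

View pics/z7.png

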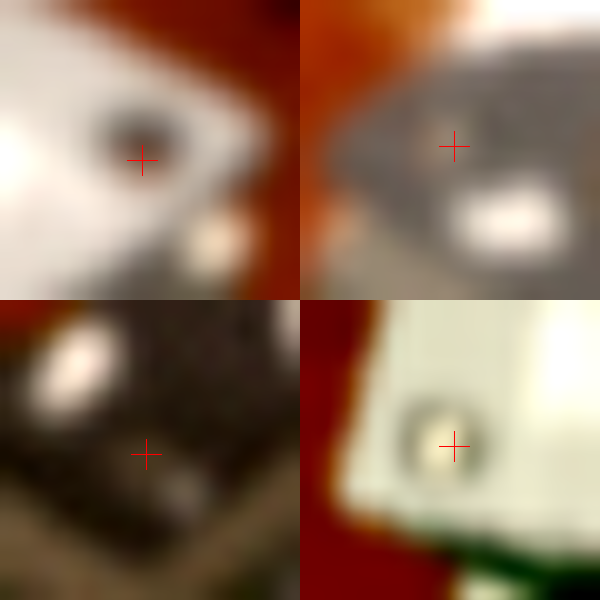

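The targets are the red crosses. Hole0's opening is centred within about 0.2 px once plate thickness is allowed for, hole2 within about 0.3 px, hole3 is on its cross, and hole1 is about 0.45 px off (roughly 1 mm). The residuals are within about 1 mm and conflict in sign, so there is nothing left to correct.

```bash
python3 - <<'E'
from plant import robot
s=robot.sense(); print(s["t"],s["tcp_pos"],s["gripper_force"]); print(robot.close_job())
E
```

```text
15.0583 [0.48389847 0.23288742 0.1544838 ] 87.67918467521667
the job is handed in; nothing more can be done
None
```

The job is handed in at 15 s on the robot clock: the cover is still gripped and motionless, level to about 0.3° and about 1 cm above the joint face, wide end over wide end, with its holes over the threads to within about 1 mm.

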